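# Nest the tapered hardware cups in the tilted jig socket

### The arm

A 6-joint arm with a two-finger parallel gripper is mounted at the origin on the work surface. World frame = base frame: x ahead of the robot, y to its left, z up, the work surface at z = 0. Lengths are in mm, angles in rad, forces in N, time in s.
With the tool pointing down it reaches from about 275 to 775 mm from the base axis. Payload 14.6 kg.
Tool frame: the origin (TCP) lies at the very end of the fingers, on their centre line; the grasp point (between the pads) lies 19 mm behind it; z points along the fingers, y is the line along which they close (so a half turn about z gives the same grasp; the last joint's range is limited). The gripper opens to 85 mm and grips with 20 to 120 N. Pads are 22 mm wide; open, the fingers measure 114 mm over their backs; the gripper's body (76 mm by 85 mm) begins 54 mm behind the grasp point. The pads swing forward as they close: fully open they stand 13 mm farther back than shut.
Start: joints at [-1.5, 0.263, -0.048, 1.259, 0, 1.415], TCP at [117.533, -511.678, 231.278] pointing down, gripper open.
Joint ranges: [-2.65, 2.65], [-0.89, 1.7], [-1.18, 1.37], [-2.13, 2.11], [-1.35, 1.29], [-3.14, 3.14]. Speed limits (rad/s): [1.89, 1.89, 2.57, 2.79, 3.14, 3.14].

### API

Orientations are given as a unit quaternion [x, y, z, w].
In Python, from cell import arm, cams gives the robot as it stands.
- The arm moves only by the tool arm_command, never from a script. Its argument "steps" is a list of rows, each an object with "linear": the shift along the world's x, y, z each as a share of 500 mm, from -1 to 1, a list of three; "rot": the turn, a rotation vector about the world's x, y, z each as a share of pi/2 rad, from -1 to 1, a list of three; "hand": the gripper command: -1 is fully open, 1 is shut, values between are in proportion. In form: [{"linear": [x, y, z], "rot": [ax, ay, az], "hand": hand}, ...]. A call has 1 to 5 rows; each row is the pose to reach, as a shift and turn from the pose commanded when the call began; what a row does not reach only later rows make up. A row lasts 1/12 s, in which the tool goes at most 41.7 mm and 7.16 degrees, less where a joint would pass 70% of its speed; a pose out of reach is approached as far as the arm can. A call with a number of a shift or a turn outside -1 to 1 is refused whole. A call with a gripper value outside its range is refused whole. The fingers move at their own pace and stop on an object; "squeeze" is the grip in N (left out, the last holds). Time passes only in rows, so rows that repeat a pose let the fingers close. It gives the time, the measured TCP pose, the force, the opening and the grip force at its end, in the units of the state.
- arm.get_obs(): the state, without advancing time (a new reading comes with each control period).
- cams.get_image(name): name is "side" or "top"; returns the picture (400x640x3 uint8, blue, green, red); there is no depth.
- cams.camera_model(name): a dict with "mtx" (3x3 intrinsics, pixels), "k1" (the pictures are not rectified: a ray, as slopes to the right and down, at radius r is drawn at 1 + k1 r^2 times it, then the intrinsics apply), "extrinsics" (4x4, takes a point from camera to world coordinates). Camera axes: x right, y down, z forward; pixel columns grow to the right and rows downward; lengths in mm; the calibration is good to about 2 mm. A picture is of the moment at which its call begins. camera_model takes no time and is no camera call.
- arm.hand_in(): hands the job in; it is judged then, once.
Trained networks look in the newest picture that a camera, given by its name, has taken for a name from the list of things; names that differ only in an ending like _2 or _b are one class to them, and where a whole thing is asked for, a point or a joint stands for the part that bears it (a point fixed in the world has none). Each returns a list of dicts, best first, with "conf" (0 to 1); they miss things now and then, are a little off and sometimes report something else, mostly with a low value. They report only what shows in the picture. A call takes as long as a camera call. They do not tell look-alikes from the thing itself.
- cams.look_for(camera, target): "box" ([centre column, centre row, width, height] in pixels, round what is visible of it).
The state is a dict: "time_s": time; "qpos": joint angles; "qvel": joint speeds; "effort": joint torques, N m; "tool_pos": TCP position; "eef_rot": TCP orientation; "contact_force": force on the tool from outside, world axes, zero at the start; "moment": the same for the moment, N m; "width": finger opening in mm; "finger_force": force on a finger pad.
Only numpy, scipy, OpenCV 4.12 (cv2) and the standard library are available. Lean on these libraries where they do the work, as an engineer would, in place of code of your own. Each camera call takes 0.05 s, during which the arm holds its last target. There are 200 camera calls.

### The job

Nest the white tapered cup in the orange cup held by the tilted jig, and then the blue cup in the white one. Push each cup home along the jig's axis, lightly, until its shoulder sits on the rim below and the sprung orange cup gives about 5 mm, never 12 mm or more, where the tapers would wedge; then let go so it springs back. Leave the punch stand, the nut holder and the pin gauge where they are.

Things in the scene. Friction and masses are not known exactly. Their poses are not given: they have to be found in the camera images.
- cup_white: White tapered cup, open top, about 130 g. Origin: centre of underside; z to its mouth. Height 105 mm. Outside: taper 28 mm wide at the bottom, 46 mm at z=60, then a shoulder out to a straight band 58 mm in diameter from z=60 to the rim (grip here). Inside: cone 50 mm wide at the rim, floor at z=43. Starts upright in one bay of the rest.
- cup_blue: Blue cup, same shape and sizes as the white one. Starts upright in the other bay.
- white_seat (a point): Point on the white cup's axis 45 mm above its underside, axes as the cup: where the blue cup's underside comes when home. Nested home, a cup's shoulder rests on the rim below, with about 2 mm side play, and its 45 mm band stands proud.
- socket_seat (a point): Point on the axis of the orange cup (shaped like the white one) held mouth-up in the jig, 45 mm above its underside, 60 mm below its rim: where the white cup's underside comes when home. z: the cup's axis, out of its mouth; it leans 22 to 35 degrees from vertical, roughly towards the robot. The point moves with the sprung cup.
- socket (a joint): How far the orange cup is pushed down its axis into the jig, m: 0 = sprung out, stop at 0.022. Spring 0.8 N/mm with 6 N preload: the cups' weight alone does not move it, it first yields at about 5 N pushed along the axis (cup's weight included), gives 5 mm at about 9 N and 12 mm (wedged) at about 14 N.
- rest: Fixed grey two-bay rest. Origin: centre of underside. Base plate 110 (x) by 180 (y) by 8 mm, the cups stand on it. Walls 6 mm thick, 80 mm long in x, up to z=85, at y = -81, 0, 81: two bays 75 mm wide, open at both x ends. A cup stands within 10 mm in x, 4 mm in y of its bay's centre; fingers have room beside it only along the rest's x.
- slide: Fixed linear slide under the jig, 90 (x) by 220 (y) mm, 22 mm high. Origin: centre of underside. Its braked carriage with black knob stands up to 45 mm either way along y and bears two upright cheeks, 88 mm apart outside, 106 mm high; between them a black 64 mm sleeve, braked, leaning to -x, holds the orange cup below its band.
- light_bar (a point): Middle of the fixed white inspection light bar over the jig, 24 (x) by 214 (y) by 18 mm along the slide's axes, 55 mm to the slide's +x side of its centre and 255 mm up, on two 14 mm square posts at its ends (y = -100 and +100). Keep the tool clear: it is in the way of a wide gripper turned to close across the slide.
- punch: Bystander: chrome center punch standing upright in a grey 50 mm square, 50 mm high block, 140 mm high in all. Origin: centre of its underside.
- nut_holder: Bystander: white nut holder, 70 mm square base 20 mm high, with a post to 65 mm carrying three flat washers 52 mm across. Origin: centre of its underside.
- pin_gauge: Bystander: pin gauge lying along its x axis, bright red 18 mm square handle (x -60 to 0 mm) and steel pin 10 mm thick (x 0 to 60 mm). Origin: its middle, on the bench.
Things that resemble listed ones, but are neither listed nor needed, are in the scene too. Leave any green look-alike of the cup_white alone. Of the things that look like the cup_blue, the larger one is meant.

How it is judged:
By the outcome, as a careful person would: the job done as asked, in the order asked, and still so for the second after the job is handed in, with the robot touching nothing.
It also fails if it takes over 67 s, if anything falls off the work surface, if the arm or the gripper's body presses on something with over 40 N, if the wrist force passes 120 N, or if a joint passes its speed limit or range.

## Working session

There is one attempt and no reset: what is moved stays moved. The work goes in short steps, Python scripts to look and compute and a tool call to move; the robot and the scene stay as the last step left them, time stands still between calls to the robot, and variables do not carry over. Pictures are saved under pics/ and viewed, at most 10 in all, crops included, and the job is handed in when it is done.

Besides the shell and the picture viewer there is one more tool, called after "Emit:" as name([rows], argument=value, ...), one row to a line, values as JSON. arm_command: Moves the arm, as the interface text tells. Shift numbers are shares of 500 mm and turn numbers shares of pi/2 rad, none past 1 either way. Its arguments: {"type":"object","properties":{"steps":{"type":"array"},"squeeze":{"type":"number"}},"required":["steps"]}

```bash
mkdir -p pics; ls; python3 - <<'E'
from cell import arm, cams
import cv2, json
o=arm.get_obs(); print({k:(v if not hasattr(v,'tolist') else v.tolist()) for k,v in o.items()})
for c in("side","top"):
    cv2.imwrite(f"pics/{c}0.png",cams.get_image(c)); m=cams.camera_model(c)
    print(c,m)
    for t in("cup_white","cup_blue","socket_seat","rest","slide","punch","nut_holder","pin_gauge"):
        print(t,[(round(d["conf"],2),[round(x) for x in d["box"]]) for d in cams.look_for(c,t)][:4])
E
```

```text
pics
{'time_s': 0.0, 'qpos': [-1.5002854498654568, 0.2635443255414709, -0.04893734418265696, 1.259419140523162, 1.2369078109823629e-05, 1.4155605766280046], 'qvel': [-0.0027220872809242567, -0.000392007050323423, 0.0021359076030506995, -0.001087451973734655, 0.0013160362432290788, -0.0008501087352822064], 'effort': [0.005898081144550815, -63.762102127075195, 38.45623970031738, 0.013952265435364097, 0.00011390874760763836, -1.8910908465841203e-05], 'tool_pos': [117.52411896587226, -511.3881662685199, 230.81386345202566], 'eef_rot': [0.9936364167486544, 0.1126337706984577, 2.9566297049283562e-05, -0.0005514843386071998], 'contact_force': [-0.31179119828900365, -0.0044522429267408225, -0.48218993755116374], 'moment': [-0.01686953196286693, -0.0450780963524187, -0.01517001935394888], 'finger_force': 0.0, 'width': 85.38646564126523}
side {'mtx': array([[410.91451263,   0.        , 315.51915767],
       [  0.        , 410.91451263, 199.59703644],
       [  0.        ,   0.        ,   1.        ]]), 'k1': 0.02574012906876624, 'extrinsics': array([[ 9.95152752e-01, -7.86785828e-02,  5.899729
[... 1137 characters left out ...]
,
       [ 1.44313197e-02, -1.93633728e-01, -9.80967745e-01,
         9.92890747e+02],
       [ 0.00000000e+00,  0.00000000e+00,  0.00000000e+00,
         1.00000000e+00]])}
cup_white [(0.65, [385, 211, 29, 27]), (0.57, [320, 203, 31, 32]), (0.55, [388, 283, 30, 28])]
cup_blue [(0.78, [391, 143, 22, 22]), (0.63, [417, 193, 30, 36])]
socket_seat [(0.59, [220, 231, 28, 40]), (0.55, [385, 211, 28, 35])]
rest [(0.85, [397, 210, 90, 80]), (0.72, [415, 194, 31, 34]), (0.56, [220, 235, 31, 38]), (0.52, [193, 215, 145, 90])]
slide [(0.72, [193, 213, 148, 90])]
punch [(0.77, [312, 251, 22, 23])]
nut_holder [(0.62, [202, 182, 35, 36]), (0.26, [222, 234, 36, 40])]
pin_gauge [(0.64, [419, 258, 37, 48])]
```

```bash
python3 - <<'E'
import cv2
a=cv2.imread("pics/side0.png")[70:370,200:450]; b=cv2.imread("pics/top0.png")[120:320,100:460]
cv2.imwrite("pics/side0c.png",cv2.resize(a,(500,600),interpolation=cv2.INTER_CUBIC)); cv2.imwrite("pics/top0c.png",cv2.resize(b,(792,440),interpolation=cv2.INTER_CUBIC))
E
```

```text
(no output)
```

View pics/side0c.png

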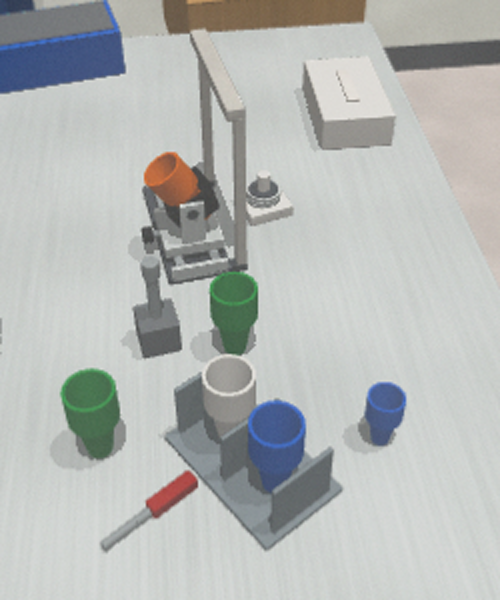

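View pics/top0c.png

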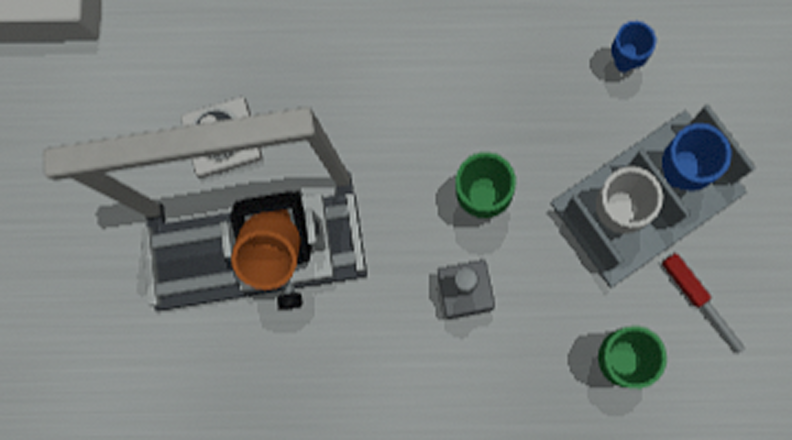

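The pictures show the white cup at top pixel (387,210), the blue one at (417,191) in the rest's other bay, and the orange mouth at about (221,238) leaning to -x. The look-alikes are two green cups and a small blue one. Next I fit the cup models to the colour silhouettes.

```bash
cat > h.py <<'E'
import numpy as np, cv2
from cell import arm, cams
from scipy.optimize import least_squares
M={c:cams.camera_model(c) for c in("side","top")}
def proj(c,P):
    m=M[c]; E=np.linalg.inv(m["extrinsics"]); p=np.asarray(P)@E[:3,:3].T+E[:3,3]
    s=p[:,:2]/p[:,2:]; s=s*(1+m["k1"]*(s**2).sum(1,keepdims=True))
    return s@m["mtx"][:2,:2].T+m["mtx"][:2,2]
def back(c,uv,z):
    m=M[c]; d=(np.array(uv)-m["mtx"][:2,2])/m["mtx"][0,0]; s=d/(1+m["k1"]*(d@d))
    r=m["extrinsics"][:3,:3]@[s[0],s[1],1]; o=m["extrinsics"][:3,3]; return o+r*(z-o[2])/r[2]
T=np.linspace(0,2*np.pi,120,endpoint=False)
def ring(o,a,h,r):
    a=a/np.linalg.norm(a); u=np.cross(a,[0,1,0.]); u/=np.linalg.norm(u); v=np.cross(a,u)
    return o+a*h+r*(np.outer(np.cos(T),u)+np.outer(np.sin(T),v))
U=np.c_[np.cos(T[::3]),np.sin(T[::3])]
def mask(img,kind,box,up=4):
    u,v,w,h=box; x0,y0=int(u-w/2-6),int(v-h/2-6); g=img[y0:int(v+h/2+6),x0:int(u+w/2+6)]
    g=cv2.resize(g,None,fx=up,fy=up,interpolation=cv2.INTER_CUBIC); H=cv2.cvtColor(g,cv2.COLOR_BGR2HSV)
    lo,hi={"orange":((4,150,60),(18,255,255)),"blue":((105,130,40),(130,255,255))}[kind]
    m=cv2.inRange(H,lo,hi); n,l,s,_=cv2.connectedComponentsWithStats(m); k=1+np.argmax(s[1:,4])
    ys,xs=np.nonzero(l==k); return np.c_[xs,ys]/up+[x0,y0]+0.5/up-0.5
def sup(p): return (p@U.T).max(0)
E
python3 - <<'E'
from h import *
I={c:cv2.imread(f"pics/{c}0.png") for c in M}
po={"side":mask(I["side"],"orange",(286,158,26,30)),"top":mask(I["top"],"orange",(220,231,32,42))}
for c in po: print(c,po[c].min(0),po[c].max(0))
def res(p,cs=("side","top")):
    a=np.array([p[3],p[4],1.]); o=np.array(p[:3])   # o: rim centre
    return np.concatenate([sup(proj(c,np.r_[ring(o,a,0,29),ring(o,a,-45,29)]))-sup(po[c]) for c in cs])
g=back("top",(221,237),150)
f=least_squares(res,[*g,-.5,-.1],loss="soft_l1",x_scale=[10,10,10,.1,.1])
a=np.array([*f.x[3:],1]);a/=np.linalg.norm(a)
print("rim",f.x[:3],"axis",a,"tilt",np.degrees(np.arccos(a[2])),"dir",np.degrees(np.arctan2(a[1],a[0])),"rms",np.sqrt((f.fun**2).mean()))
print(np.round(f.fun,1))
pb={"side":mask(I["side"],"blue",(338,291,31,44)),"top":mask(I["top"],"blue",(417,193,30,36))}
def rb(p):
    o=np.array([p[0],p[1],8]);a=np.array([0,0,1.])
    return np.concatenate([sup(proj(c,np.r_[ring(o,a,105,29),ring(o,a,60,29),ring(o,a,0,14)]))-sup(pb[c]) for c in pb])
g=back("top",(417,191),113)
f=least_squares(rb,g[:2],loss="soft_l1");print("blue",f.x,np.round(f.fun,1))
# white: rim centres by eye
print("white top",back("top",(387.3,210),113),"blue top",back("top",(416.8,190.6),113),"side w",back("side",(314.5,257.5),113),"side b",back("side",(338.5,285),113))
tp=lambda x,y:back("top",(100+x/2.2,120+y/2.2),0)[:2].round(0)
tz=lambda x,y,z:back("top",(100+x/2.2,120+y/2.2),z)[:2].round(0)
print("rest corners",tz(550,210,8),tz(690,110,8),tz(612,285,8),tz(745,195,8))
print("slide",tz(158,308,0),tz(366,275,22),tz(350,185,22),"bar",tz(45,150,264),tz(312,110,264))
print("punch",tz(466,270,140),"gauge",tz(688,280,10),tz(100+0+600,380,0))
print("greens",back("top",(320,203),105),back("top",(388,283),105),"nut",back("top",(202,182),30))
E
```

```text
side [271.875 146.125] [297.875 167.875]
top [204.875 215.125] [235.625 251.375]
rim [526.46361552 184.65403185 142.74129441] axis [-0.56636652 -0.04221826  0.82307143] tilt 34.60655164293551 dir -175.73692568712585 rms 1.4140344280963797
[ 0.6  0.4  0.4  0.2  0.   0.   0.3  0.9  1.9  3.1  4.4  5.6  6.2  4.2
  2.2  0.6  0.6  0.7  0.7  0.7  0.7  0.4  0.4  0.5  0.4  0.4  0.7  1.
  0.8  0.9  1.1  0.8  0.6  0.5  0.4  0.2  1.3  1.3  1.   0.7  1.1  0.7
  0.2  0.3  0.2  0.2 -0.1 -0.4 -0.6 -0.5 -0.5 -0.4 -0.2  0.2  0.1  0.3
  0.2  0.1 -0.   0.   0.3  0.4  0.2  0.3  0.4  0.5  0.6  0.5  0.6  0.7
  0.  -1.  -1.6 -1.8 -1.5 -0.9  0.1  0.9  0.9  1. ]
blue [ 627.70318253 -223.03137296] [ 0.6  1.5  3.2  5.   8.5 12.5 15.6 18.2 20.2 21.5 22.4 22.  21.1 19.2
 17.1 14.  10.2  6.3  3.9  2.1  0.5  0.4  0.3  0.3  0.3  0.4  0.5  0.5
  0.6  0.5  0.3  0.3  0.4  0.6  0.5  0.5  0.4  0.5  0.5  0.6 -0.3 -0.1
 -0.4 -0.4 -0.4 -0.3 -0.3  0.3  0.3  0.5  0.5  0.1  0.1  0.1  0.3  0.6
  0.8  0.7  0.5  0.4  0.6  0.5  0.6  0.7  0.8  0.3  0.4  0.3  0.2  0.
  0.2 -0.1 -0.2 -0.1  0.1  0.2  0.1  0.  -0.2 -0.3]
white top [ 583.17936511 -155.72789423  113.        ] blue top [ 623.7105412  -219.99249111  113.        ] side w [ 586.99369624 -156.5316447   113.        ] side b [ 627.6945337  -231.73130709  113.        ]
rest corners [591. -88.] [ 698. -243.] [ 511. -150.] [ 604. -296.]
slide [495. 322.] [524. 104.] [618. 121.] bar [601. 333.] [630. 123.]
punch [515.   2.] gauge [ 514. -229.] [ 412. -238.]
greens [601.66550135 -16.18170249 105.        ] [ 433.81835064 -151.27498527  105.        ] nut [669.82502546 251.52851698  30.        ]
```

```bash
python3 - <<'E'
from h import *
I={c:cv2.imread(f"pics/{c}0.png") for c in M}
po={"side":mask(I["side"],"orange",(286,158,26,30)),"top":mask(I["top"],"orange",(220,231,32,42))}
def run(yaw,cs=("side","top"),grow=0.4,tilt=None,cut=-.35):
    def model(p):
        y=np.radians(p[4] if yaw is None else yaw); t=np.radians(p[3] if tilt is None else tilt)
        return np.array(p[:3]),np.array([-np.sin(t)*np.cos(y),-np.sin(t)*np.sin(y),np.cos(t)])
    def res(p):
        o,a=model(p); R=[]
        for c in cs:
            ax=np.diff(proj(c,np.array([o,o+a*30])),axis=0)[0]; ax/=np.linalg.norm(ax)
            w=(U@ax>cut)
            R.append(w*(sup(proj(c,np.r_[ring(o,a,0,29),ring(o,a,-45,29)]))-grow-sup(po[c])))
        return np.concatenate(R)
    f=least_squares(res,[520,187,145,28,8],loss="soft_l1",x_scale=[10,10,10,5,5])
    o,a=model(f.x); print(yaw,cs,cut,"rim",o.round(1),"tilt/yaw",f.x[3:].round(1),"axis",a.round(3),"cost",round(f.cost,2)); return f
f=run(7.7); print(f.fun.round(1)); run(None); run(7.7,cut=0.); run(7.7,cs=("top",))
for t in(24,27,30,33): run(7.7,tilt=t)
b=back("top",(0,0),0)
E
python3 - <<'E'
import cv2,numpy as np
a=cv2.imread("pics/side0.png")[85:235,255:355]; b=cv2.imread("pics/top0.png")[190:280,160:280]
a=cv2.resize(a,(400,600),interpolation=cv2.INTER_CUBIC); b=cv2.resize(b,(400,300),interpolation=cv2.INTER_CUBIC)
b=cv2.copyMakeBorder(b,0,300,0,0,cv2.BORDER_CONSTANT)
cv2.imwrite("pics/jig.png",np.hstack([a,b]))
E
```

```text
7.7 ('side', 'top') -0.35 rim [525.8 184.8 141.2] tilt/yaw [35.7  8. ] axis [-0.579 -0.078  0.812] cost 7.17
[ 0.  -0.  -0.  -0.  -0.  -0.   0.   0.   0.   0.   0.   0.   0.   3.8
  1.8  0.7  0.6  0.5  0.5  0.4  0.4  0.1 -0.   0.1  0.1  0.1  0.4  0.6
  0.4  0.3  0.5  0.1 -0.2 -0.3 -0.5 -0.2  0.9  0.   0.   0.  -0.  -0.3
 -0.1  0.1 -0.  -0.  -0.3 -0.6 -0.8 -0.7 -0.7 -0.5 -0.3  0.1  0.   0.2
  0.  -0.1 -0.3 -0.3 -0.1 -0.2 -0.   0.4  0.   0.   0.   0.   0.   0.
 -0.  -0.  -0.  -0.  -0.  -0.  -0.  -0.  -0.  -0. ]
None ('side', 'top') -0.35 rim [527.  185.  141.4] tilt/yaw [30.7  8.1] axis [-0.506 -0.072  0.86 ] cost 4.55
7.7 ('side', 'top') 0.0 rim [526.5 184.9 141. ] tilt/yaw [32.2  8. ] axis [-0.528 -0.071  0.846] cost 2.23
7.7 ('top',) -0.35 rim [525.3 183.6 147.2] tilt/yaw [32.4  8. ] axis [-0.532 -0.072  0.844] cost 0.64
7.7 ('side', 'top') -0.35 rim [528.6 185.3 142.2] tilt/yaw [28.  8.] axis [-0.403 -0.054  0.914] cost 11.45
7.7 ('side', 'top') -0.35 rim [527.9 185.1 141.9] tilt/yaw [28.  8.] axis [-0.45  -0.061  0.891] cost 7.55
7.7 ('side', 'top') -0.35 rim [527.2 185.1 141.5] tilt/yaw [28.  8.] axis [-0.495 -0.067  0.866] cost 4.94
7.7 ('side', 'top') -0.35 rim [526.5 184.9 141.4] tilt/yaw [28.  8.] axis [-0.54  -0.073  0.839] cost 7.52
```

View pics/jig.png

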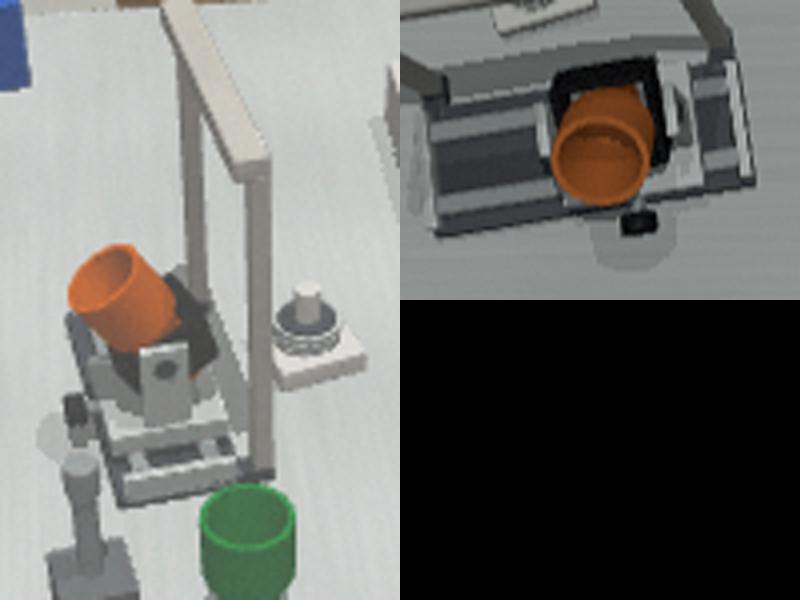

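The jig crop shows the orange rim at about side pixel (284,154) and the pivot hole in the near cheek at about (296.8,177.5). The shaft of the axis gives a second check on the tilt.

```bash
python3 - <<'E'
from h import *
for ctr in((557,220),(561,220),(554,219)):
  for z in(70,80,90,100):
    y=np.radians(7.7);X=np.array([np.cos(y),np.sin(y)]);Y=np.array([-X[1],X[0]])
    r=np.array([526.5,185])-ctr; xp,yp=r@X,r@Y
    p=np.r_[np.array(ctr)+Y*(yp-44),z]; print(ctr,z,round(xp,1),round(yp,1),proj("side",[p]).round(1),np.degrees(np.arctan2(-xp,141.4-z)).round(1))
E
```

```text
(557, 220) 70 -34.9 -30.6 [[297.  182.6]] 26.1
(557, 220) 80 -34.9 -30.6 [[296.8 179.8]] 29.6
(557, 220) 90 -34.9 -30.6 [[296.6 176.9]] 34.2
(557, 220) 100 -34.9 -30.6 [[296.5 174. ]] 40.1
(561, 220) 70 -38.9 -30.1 [[298.4 182.4]] 28.6
(561, 220) 80 -38.9 -30.1 [[298.3 179.6]] 32.3
(561, 220) 90 -38.9 -30.1 [[298.1 176.7]] 37.1
(561, 220) 100 -38.9 -30.1 [[297.9 173.8]] 43.2
(554, 219) 70 -31.8 -30.0 [[295.9 182.8]] 24.0
(554, 219) 80 -31.8 -30.0 [[295.7 180. ]] 27.4
(554, 219) 90 -31.8 -30.0 [[295.5 177.1]] 31.8
(554, 219) 100 -31.8 -30.0 [[295.3 174.2]] 37.5
```

Emit:
arm_command([
  {"linear": [0.55, 0.45, 0.0], "rot": [0, 0, -0.75], "hand": -1},
  {"linear": [0.55, 0.45, 0.0], "rot": [0, 0, -0.75], "hand": -1},
  {"linear": [0.55, 0.45, 0.0], "rot": [0, 0, -0.75], "hand": -1},
  {"linear": [0.55, 0.45, 0.0], "rot": [0, 0, -0.75], "hand": -1},
  {"linear": [0.55, 0.45, 0.0], "rot": [0, 0, -0.75], "hand": -1},
])

```text
time_s: 1.32
tool_pos: [265.3, -391.1, 231.4]
eef_rot: [0.985, -0.173, 0.0, 0.0]
contact_force: [0.3, -0.4, 0.3]
width: 85.2
finger_force: 0.0
```

Emit:
arm_command([
  {"linear": [0.64, 0.468, -0.1], "rot": [0, 0, -0.407], "hand": -1},
  {"linear": [0.64, 0.468, -0.1], "rot": [0, 0, -0.407], "hand": -1},
  {"linear": [0.64, 0.468, -0.1], "rot": [0, 0, -0.407], "hand": -1},
  {"linear": [0.64, 0.468, -0.1], "rot": [0, 0, -0.407], "hand": -1},
  {"linear": [0.64, 0.468, -0.1], "rot": [0, 0, -0.407], "hand": -1},
])

```text
time_s: 1.73
tool_pos: [390.4, -303.6, 208.1]
eef_rot: [0.913, -0.409, 0.005, -0.012]
contact_force: [0.0, -0.2, 0.5]
width: 85.3
finger_force: 0.0
```

Emit:
arm_command([
  {"linear": [0.36, 0.27, -0.06], "rot": [0, 0, -0.07], "hand": -1},
  {"linear": [0.36, 0.27, -0.06], "rot": [0, 0, -0.07], "hand": -1},
  {"linear": [0.36, 0.27, -0.06], "rot": [0, 0, -0.07], "hand": -1},
  {"linear": [0.36, 0.27, -0.06], "rot": [0, 0, -0.07], "hand": -1},
  {"linear": [0.36, 0.27, -0.06], "rot": [0, 0, -0.07], "hand": -1},
])

```text
time_s: 2.15
tool_pos: [376.1, -320.3, 189.4]
eef_rot: [0.899, -0.436, 0.012, -0.026]
contact_force: [0.2, 0.8, -0.4]
width: 85.5
finger_force: 0.0
```

Emit:
arm_command([
  {"linear": [0, 0, 0], "rot": [0, 0, 0], "hand": -1},
  {"linear": [0, 0, 0], "rot": [0, 0, 0], "hand": -1},
])

```text
time_s: 2.32
tool_pos: [376.3, -320.1, 189.7]
eef_rot: [0.899, -0.436, 0.012, -0.026]
contact_force: [-0.1, -0.4, 1.0]
width: 85.1
finger_force: 0.0
```

```bash
python3 - <<'E'
from h import *
o=arm.get_obs();print(np.round(o["qpos"],3),np.round(o["tool_pos"],1),np.round(o["eef_rot"],3))
E
```

```text
[-0.904  0.224 -0.219  1.13   0.057  3.141] [ 376.3 -320.1  189.7] [ 0.899 -0.436  0.012 -0.026]
```

```bash
cat >> h.py <<'E'
from scipy.spatial.transform import Rotation as Ro
def tool(axis,yaw):
    """tool z=-axis (cup axis up), tool y horizontal-ish at yaw deg"""
    z=-np.array(axis,float); z/=np.linalg.norm(z); y=np.array([np.cos(np.radians(yaw)),np.sin(np.radians(yaw)),0]); y-=z*(y@z); y/=np.linalg.norm(y)
    return Ro.from_matrix(np.c_[np.cross(y,z),y,z])
def go(pos,R):
    o=arm.get_obs(); r=(R*Ro.from_quat(o["eef_rot"]).inv()).as_rotvec()/(np.pi/2)
    print("t",round(o["time_s"],2),"q",np.round(o["qpos"],2),"pos",np.round(o["tool_pos"],1),"F",np.round(o["contact_force"],1),"w",round(o["width"],1),"ff",round(o["finger_force"],1))
    print("  linear",np.round((np.array(pos)-o["tool_pos"])/500,4),"rot",np.round(r,4))
E
```

Emit:
arm_command([
  {"linear": [0.02, 0.016, 0], "rot": [0, 0, 0.39], "hand": -1},
  {"linear": [0.04, 0.032, 0], "rot": [0, 0, 0.39], "hand": -1},
  {"linear": [0.06, 0.048, 0], "rot": [0, 0, 0.39], "hand": -1},
  {"linear": [0.08, 0.06, 0], "rot": [0, 0, 0.39], "hand": -1},
  {"linear": [0.08, 0.06, 0], "rot": [0, 0, 0.39], "hand": -1},
])

```text
time_s: 2.73
tool_pos: [417.7, -289.3, 189.8]
eef_rot: [0.99, -0.141, 0.004, -0.029]
contact_force: [-0.1, 1.0, -1.2]
width: 85.0
finger_force: 0.0
```

Emit:
arm_command([
  {"linear": [0.02, 0.016, 0], "rot": [0, 0, 0.39], "hand": -1},
  {"linear": [0.04, 0.032, 0], "rot": [0, 0, 0.39], "hand": -1},
  {"linear": [0.06, 0.048, 0], "rot": [0, 0, 0.39], "hand": -1},
  {"linear": [0.1, 0.08, 0], "rot": [0, 0, 0.39], "hand": -1},
  {"linear": [0.1, 0.08, 0], "rot": [0, 0, 0.39], "hand": -1},
])

```text
time_s: 3.15
tool_pos: [468.5, -248.3, 189.7]
eef_rot: [0.986, 0.164, -0.005, -0.028]
contact_force: [0.0, 0.2, -0.1]
width: 85.2
finger_force: 0.0
```

Emit:
arm_command([
  {"linear": [0.02, 0.016, 0], "rot": [0, 0, 0.39], "hand": -1},
  {"linear": [0.04, 0.032, 0], "rot": [0, 0, 0.39], "hand": -1},
  {"linear": [0.06, 0.048, 0], "rot": [0, 0, 0.39], "hand": -1},
  {"linear": [0.1, 0.08, 0], "rot": [0, 0, 0.39], "hand": -1},
  {"linear": [0.1, 0.08, 0], "rot": [0, 0, 0.39], "hand": -1},
])

```text
time_s: 3.57
tool_pos: [518.6, -208.3, 189.7]
eef_rot: [0.89, 0.454, -0.013, -0.025]
contact_force: [0.3, -0.5, 0.1]
width: 85.2
finger_force: 0.0
```

Emit:
arm_command([
  {"linear": [0.02, 0.016, 0], "rot": [0, 0, 0.39], "hand": -1},
  {"linear": [0.04, 0.032, 0], "rot": [0, 0, 0.39], "hand": -1},
  {"linear": [0.06, 0.048, 0], "rot": [0, 0, 0.39], "hand": -1},
  {"linear": [0.1, 0.08, 0], "rot": [0, 0, 0.39], "hand": -1},
  {"linear": [0.1, 0.08, 0], "rot": [0, 0, 0.39], "hand": -1},
])

```text
time_s: 3.98
tool_pos: [568.7, -168.1, 189.5]
eef_rot: [0.712, 0.702, -0.02, -0.02]
contact_force: [0.9, 0.3, -0.1]
width: 85.2
finger_force: 0.0
```

```bash
python3 -c "
from h import *
go((585,-156.5,150),tool([0,0,1],33.5))"
```

```text
t 3.98 q [-0.41  0.43  0.1   1.29 -0.02  1.17] pos [ 568.7 -168.1  189.5] F [ 0.9  0.3 -0.1] w 85.2 ff 0.0
  linear [ 0.0327  0.0232 -0.079 ] rot [ 0.011  -0.035   0.3816]
```

Emit:
arm_command([
  {"linear": [0.033, 0.023, -0.079], "rot": [0.011, -0.035, 0.382], "hand": -1},
  {"linear": [0.033, 0.023, -0.079], "rot": [0.011, -0.035, 0.382], "hand": -1},
  {"linear": [0.033, 0.023, -0.079], "rot": [0.011, -0.035, 0.382], "hand": -1},
  {"linear": [0.033, 0.023, -0.079], "rot": [0.011, -0.035, 0.382], "hand": -1},
  {"linear": [0.033, 0.023, -0.079], "rot": [0.011, -0.035, 0.382], "hand": -1},
])

```text
time_s: 4.4
tool_pos: [583.0, -158.3, 150.1]
eef_rot: [0.474, 0.881, -0.0, -0.0]
contact_force: [0.5, -0.2, -0.1]
width: 85.2
finger_force: 0.0
```

Emit:
arm_command([
  {"linear": [0, 0, -0.05], "rot": [0, 0, 0], "hand": -1},
  {"linear": [0, 0, -0.1], "rot": [0, 0, 0], "hand": -1},
  {"linear": [0, 0, -0.13], "rot": [0, 0, 0], "hand": -1},
  {"linear": [0, 0, -0.15], "rot": [0, 0, 0], "hand": -1},
  {"linear": [0, 0, -0.15], "rot": [0, 0, 0], "hand": -1},
])

```text
time_s: 4.82
tool_pos: [582.1, -158.2, 73.5]
eef_rot: [0.477, 0.879, -0.001, -0.002]
contact_force: [-0.2, -0.2, -0.9]
width: 85.6
finger_force: 0.0
```

```bash
python3 -c "
from h import *
go((585,-156.5,75),tool([0,0,1],33.5))
a=cams.get_image('side')[230:350,270:390]; b=cams.get_image('top')[150:270,330:450]
cv2.imwrite('pics/g1.png',cv2.resize(np.hstack([a,b]),(800,400),interpolation=cv2.INTER_CUBIC))"
```

```text
t 4.82 q [-0.4   0.48 -0.15  0.95 -0.    0.59] pos [ 582.1 -158.2   73.5] F [-0.2 -0.2 -0.9] w 85.6 ff 0.0
  linear [0.0058 0.0034 0.003 ] rot [-0.0003 -0.002   0.0048]
```

View pics/g1.png

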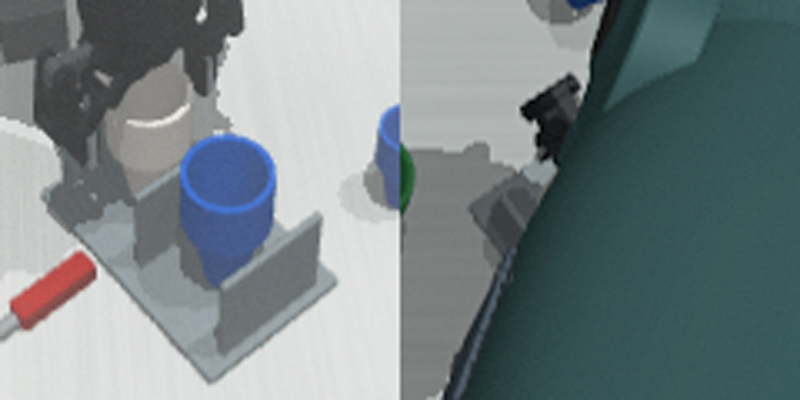

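The side view shows the fingers straddling the white cup along the rest's x, left finger at crop (60,90) and right at (210,70). I close the gripper now.

Emit:
arm_command([
  {"linear": [0, 0, 0], "rot": [0, 0, 0], "hand": 1},
  {"linear": [0, 0, 0], "rot": [0, 0, 0], "hand": 1},
  {"linear": [0, 0, 0], "rot": [0, 0, 0], "hand": 1},
  {"linear": [0, 0, 0], "rot": [0, 0, 0], "hand": 1},
  {"linear": [0, 0, 0], "rot": [0, 0, 0], "hand": 1},
], squeeze=40)

```text
time_s: 5.33
tool_pos: [583.8, -158.9, 76.4]
eef_rot: [0.477, 0.879, -0.0, 0.001]
contact_force: [0.8, 0.7, 7.5]
width: 57.6
finger_force: 41.7
```

Emit:
arm_command([
  {"linear": [0, 0, 0], "rot": [0, 0, 0], "hand": 1},
  {"linear": [0, 0, 0], "rot": [0, 0, 0], "hand": 1},
  {"linear": [0, 0, 0.05], "rot": [0, 0, 0], "hand": 1},
  {"linear": [0, 0, 0.1], "rot": [0, 0, 0], "hand": 1},
  {"linear": [0, 0, 0.15], "rot": [0, 0, 0], "hand": 1},
])

```text
time_s: 5.75
tool_pos: [582.7, -158.5, 151.5]
eef_rot: [0.477, 0.879, -0.0, -0.0]
contact_force: [0.8, -1.3, -1.9]
width: 57.7
finger_force: 43.2
```

Emit:
arm_command([
  {"linear": [0, 0, 0.08], "rot": [0, 0, 0], "hand": 1},
  {"linear": [0, 0, 0.16], "rot": [0, 0, 0], "hand": 1},
  {"linear": [0, 0, 0.24], "rot": [0, 0, 0], "hand": 1},
  {"linear": [0, 0, 0.32], "rot": [0, 0, 0], "hand": 1},
  {"linear": [0, 0, 0.32], "rot": [0, 0, 0], "hand": 1},
])

```text
time_s: 6.17
tool_pos: [584.2, -159.2, 318.3]
eef_rot: [0.477, 0.879, 0.0, 0.005]
contact_force: [2.2, -0.8, -0.6]
width: 57.3
finger_force: 43.2
```

```bash
cat >> h.py <<'E'
def ax(t=32,y=7.7):
    t,y=np.radians([t,y]); return np.array([-np.sin(t)*np.cos(y),-np.sin(t)*np.sin(y),np.cos(t)])
RIM=np.array([526.5,185,141.4])
E
python3 -c "
from h import *
a=ax(); print(RIM+110*a)
go(RIM+110*a,tool(a,-82.3))"
```

```text
[468.73448031 177.18979531 234.68529058]
t 6.17 q [-0.4   0.4   0.39  1.55 -0.    0.59] pos [ 584.2 -159.2  318.3] F [ 2.2 -0.8 -0.6] w 57.3 ff 43.2
  linear [-0.231   0.6728 -0.1672] rot [ 0.391 -0.175 -1.241]
```

```bash
python3 -c "
from h import *
a=ax(); go(RIM+110*a+[0,0,40],tool(a,97.7))"
```

```text
t 6.17 q [-0.4   0.4   0.39  1.55 -0.    0.59] pos [ 584.2 -159.2  318.3] F [ 2.2 -0.8 -0.6] w 57.3 ff 43.2
  linear [-0.231   0.6728 -0.0872] rot [-0.1566 -0.3338  0.6983]
```

Emit:
arm_command([
  {"linear": [-0.06, 0.07, 0], "rot": [-0.157, -0.334, 0.698], "hand": 1},
  {"linear": [-0.1, 0.14, 0], "rot": [-0.157, -0.334, 0.698], "hand": 1},
  {"linear": [-0.14, 0.21, 0], "rot": [-0.157, -0.334, 0.698], "hand": 1},
  {"linear": [-0.17, 0.28, 0], "rot": [-0.157, -0.334, 0.698], "hand": 1},
  {"linear": [-0.19, 0.35, 0], "rot": [-0.157, -0.334, 0.698], "hand": 1},
])

```text
time_s: 6.58
tool_pos: [485.9, 17.7, 310.7]
eef_rot: [0.22, 0.965, 0.008, 0.142]
contact_force: [1.5, 0.7, -0.0]
width: 57.5
finger_force: 43.2
```

```bash
python3 -c "
from h import *
a=ax(); go(RIM+110*a+[0,0,30],tool(a,97.7))"
```

```text
t 6.58 q [-0.12 -0.02 -0.22  1.09 -0.01  0.32] pos [485.9  17.7 310.7] F [ 1.5  0.7 -0. ] w 57.5 ff 43.2
  linear [-0.0343  0.3189 -0.092 ] rot [-0.0767 -0.1737  0.3539]
```

Emit:
arm_command([
  {"linear": [-0.034, 0.08, 0], "rot": [-0.077, -0.174, 0.354], "hand": 1},
  {"linear": [-0.034, 0.16, -0.03], "rot": [-0.077, -0.174, 0.354], "hand": 1},
  {"linear": [-0.034, 0.24, -0.06], "rot": [-0.077, -0.174, 0.354], "hand": 1},
  {"linear": [-0.034, 0.318, -0.092], "rot": [-0.077, -0.174, 0.354], "hand": 1},
  {"linear": [-0.034, 0.318, -0.092], "rot": [-0.077, -0.174, 0.354], "hand": 1},
])

```text
time_s: 7.0
tool_pos: [468.5, 180.7, 262.3]
eef_rot: [-0.065, 0.96, 0.019, 0.273]
contact_force: [-0.4, -0.3, -1.3]
width: 57.7
finger_force: 43.3
```

Emit:
arm_command([
  {"linear": [0, 0, 0], "rot": [0, 0, 0], "hand": 1},
  {"linear": [0, 0, 0], "rot": [0, 0, 0], "hand": 1},
  {"linear": [0, 0, 0], "rot": [0, 0, 0], "hand": 1},
])

```text
time_s: 7.25
tool_pos: [471.6, 174.5, 265.2]
eef_rot: [-0.057, 0.96, 0.018, 0.272]
contact_force: [1.3, -0.6, -0.0]
width: 57.5
finger_force: 43.3
```

```bash
python3 -c "
from h import *
a=ax(); go(RIM+110*a,tool(a,97.7)); 
a=cams.get_image('side')[85:205,225:345]; b=cams.get_image('top')[160:280,150:270]
cv2.imwrite('pics/s2.png',a);cv2.imwrite('pics/i1.png',cv2.resize(np.hstack([a,b]),(800,400),interpolation=cv2.INTER_CUBIC))"
```

```text
t 7.25 q [ 0.22 -0.14 -0.57  0.59 -0.05  0.09] pos [471.6 174.5 265.2] F [ 1.3 -0.6 -0. ] w 57.5 ff 43.3
  linear [-0.0057  0.0054 -0.0611] rot [-0.0015 -0.0038  0.0098]
```

View pics/i1.png

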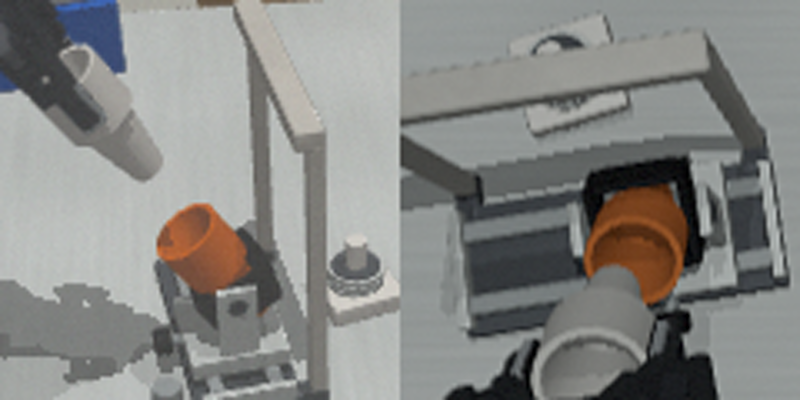

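The picture shows the white cup in the hand, tip at side crop (148,168), above the orange mouth at (190,233). I overlay the predicted outlines of both cups to check the hand offset and the tilt.

```bash
cat >> h.py <<'E'
def overlay(name,cups,boxes):
    out=[]
    for c,(u,v,w,h) in boxes.items():
        k=400/w; g=cv2.resize(cams.get_image(c)[v:v+h,u:u+w],None,fx=k,fy=k,interpolation=cv2.INTER_CUBIC)
        for o,a,rings,col in cups:
            for hh,r in rings:
                p=(proj(c,ring(o,a,hh,r))-[u-.5,v-.5])*k; cv2.polylines(g,[np.int32(p)],True,col,1)
        out.append(g)
    cv2.imwrite(name,np.hstack(out))
CUP=[(105,29),(60,29),(60,23),(0,14)]; 
E
python3 -c "
from h import *
o=arm.get_obs(); R=Ro.from_quat(o['eef_rot']).as_matrix(); a=-R[:,2]
under=o['tool_pos']-67*a; ao=ax()
overlay('pics/ov.png',[(under,a,CUP,(0,0,255)),(RIM-105*ao,ao,CUP[:2],(255,255,0))],{'side':(235,85,80,100),'top':(185,195,80,100)})"
```

```text
(no output)
```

View pics/ov.png

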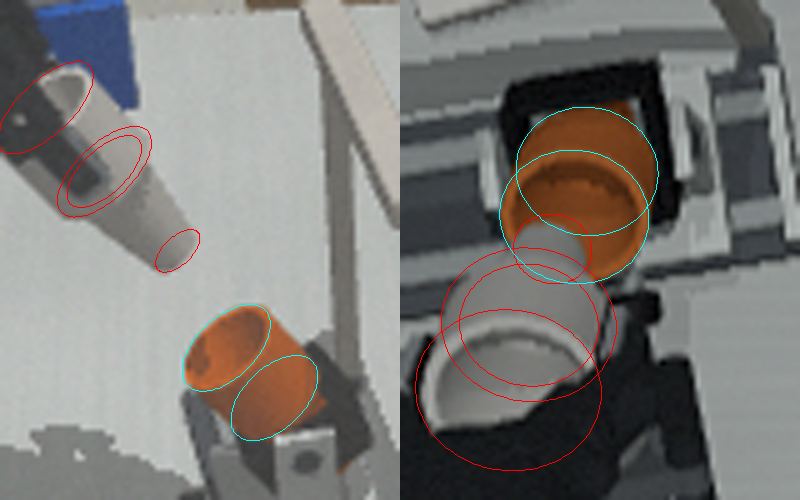

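```bash
python3 - <<'E'
from h import *
I={c:cv2.imread(f"pics/{c}0.png") for c in M}
po0={"side":mask(I["side"],"orange",(286,158,26,30)),"top":mask(I["top"],"orange",(220,231,32,42))}
for dv in(0,-.7,-1.3):
  for cut in(-.3,-.1,.1):
    po={"side":po0["side"],"top":po0["top"]+[0,dv]}
    def res(p):
        o,a=p[:3],ax(p[3]); R=[]
        for c in po:
            x=np.diff(proj(c,np.array([o,o+a*30])),axis=0)[0]; x/=np.linalg.norm(x)
            R.append((U@x>cut)*(sup(proj(c,np.r_[ring(o,a,0,29),ring(o,a,-45,29)]))-.3-sup(po[c])))
        return np.concatenate(R)
    f=least_squares(res,[520,187,145,28],loss="soft_l1",x_scale=[10,10,10,5]); print(dv,cut,f.x.round(1),round(f.cost,2))
E
```

```text
0 -0.3 [526.8 185.  140.8  32.7] 4.11
0 -0.1 [526.9 185.  140.8  31.9] 2.26
0 0.1 [526.7 185.  140.5  32.4] 2.02
-0.7 -0.3 [527.4 184.9 141.1  34. ] 5.98
-0.7 -0.1 [527.8 184.9 141.   31.7] 0.86
-0.7 0.1 [528.  184.9 141.1  30.5] 0.73
-1.3 -0.3 [528.6 185.  141.1  31.1] 3.11
-1.3 -0.1 [528.8 184.8 141.3  30.5] 0.89
-1.3 0.1 [529.2 184.7 141.6  28.2] 0.65
```

```bash
cat >> h.py <<'E'
RIM=np.array([528,185,141.2]); A=ax(31.3); RT=tool(A,97.7)
def gob(h): go(RIM+h*A,RT); o=arm.get_obs(); d=o["tool_pos"]-RIM; print("  h",round(d@A,1),"lat",np.round(d-A*(d@A),1),"Fax",round(o["contact_force"]@A,1),"M",np.round(o["moment"],2))
E
python3 -c "
from h import *
print(A); gob(85)"
```

```text
[-0.51483471 -0.06960838  0.85445883]
t 7.45 q [ 0.22 -0.14 -0.57  0.59 -0.05  0.09] pos [471.8 174.5 264.7] F [-0.1 -0.1 -0.8] w 57.5 ff 43.3
  linear [ 0.0249  0.0091 -0.1017] rot [-0.0021  0.004   0.0087]
  h 135.2 lat [13.4 -1.1  8. ] Fax -0.6 M [-0.03  0.58  0.04]
```

Emit:
arm_command([
  {"linear": [0.0249, 0.0091, -0.05], "rot": [-0.002, 0.004, 0.009], "hand": 1},
  {"linear": [0.0249, 0.0091, -0.1017], "rot": [-0.002, 0.004, 0.009], "hand": 1},
  {"linear": [0.0249, 0.0091, -0.1017], "rot": [-0.002, 0.004, 0.009], "hand": 1},
  {"linear": [0.0249, 0.0091, -0.1017], "rot": [-0.002, 0.004, 0.009], "hand": 1},
])

```text
time_s: 7.78
tool_pos: [483.0, 179.3, 212.6]
eef_rot: [-0.066, 0.961, 0.018, 0.268]
contact_force: [-0.3, 0.4, -0.8]
width: 57.9
finger_force: 43.4
```

Emit:
arm_command([
  {"linear": [0.012, 0.0017, -0.0205], "rot": [0, 0, 0], "hand": 1},
  {"linear": [0.0247, 0.0034, -0.041], "rot": [0, 0, 0], "hand": 1},
  {"linear": [0.0371, 0.005, -0.0615], "rot": [0, 0, 0], "hand": 1},
  {"linear": [0.0371, 0.005, -0.0615], "rot": [0, 0, 0], "hand": 1},
  {"linear": [0.0371, 0.005, -0.0615], "rot": [0, 0, 0], "hand": 1},
])

```text
time_s: 8.2
tool_pos: [502.3, 182.3, 183.7]
eef_rot: [-0.066, 0.961, 0.018, 0.269]
contact_force: [1.2, -0.5, -0.7]
width: 57.5
finger_force: 43.3
```

```bash
python3 -c "
from h import *
gob(20)
o=arm.get_obs(); R=Ro.from_quat(o['eef_rot']).as_matrix(); a=-R[:,2]
overlay('pics/ov2.png',[(o['tool_pos']-67*a,a,CUP[:2],(0,0,255)),(RIM-105*A,A,CUP[:2],(255,255,0))],{'side':(250,105,80,100),'top':(185,195,80,100)})"
```

```text
t 8.2 q [ 0.22 -0.02 -0.7   0.34 -0.04  0.07] pos [502.3 182.3 183.7] F [ 1.2 -0.5 -0.7] w 57.5 ff 43.3
  linear [ 0.0308  0.0025 -0.0508] rot [ 0.0001  0.0004 -0.002 ]
  h 49.7 lat [-0.1  0.8  0. ] Fax -1.2 M [-0.08  0.59 -0.03]
```

View pics/ov2.png

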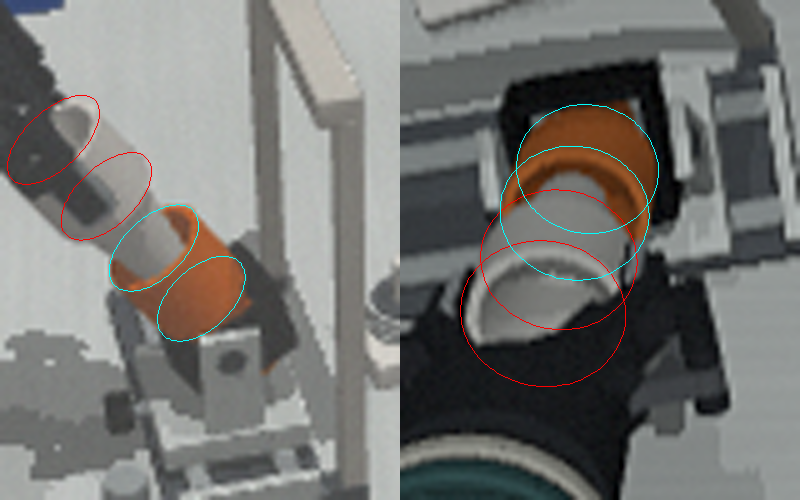

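The white cup's taper is inside the orange mouth in both views and aligned. I continue down and then go slowly.

Emit:
arm_command([
  {"linear": [0.01, 0.0012, -0.017], "rot": [0, 0, 0], "hand": 1},
  {"linear": [0.0206, 0.0025, -0.0342], "rot": [0, 0, 0], "hand": 1},
  {"linear": [0.0309, 0.0035, -0.0513], "rot": [0, 0, 0], "hand": 1},
  {"linear": [0.0309, 0.0035, -0.0513], "rot": [0, 0, 0], "hand": 1},
])

```text
time_s: 8.63
tool_pos: [517.7, 184.0, 156.8]
eef_rot: [-0.066, 0.961, 0.018, 0.269]
contact_force: [1.0, -0.9, -1.9]
width: 57.4
finger_force: 43.1
```

```bash
python3 -c "
from h import *
gob(12)"
```

```text
t 8.63 q [ 0.21  0.04 -0.73  0.26 -0.04  0.07] pos [517.7 184.  156.8] F [ 1.  -0.9 -1.9] w 57.4 ff 43.1
  linear [ 0.0082  0.0003 -0.0108] rot [ 0.0004  0.0001 -0.0021]
  h 18.7 lat [-0.6  0.3 -0.4] Fax -2.0 M [-0.34  0.24 -0.24]
```

Emit:
arm_command([
  {"linear": [0.0031, 0.0004, -0.0051], "rot": [0, 0, 0], "hand": 1},
  {"linear": [0.0062, 0.0008, -0.0103], "rot": [0, 0, 0], "hand": 1},
  {"linear": [0.0062, 0.0008, -0.0103], "rot": [0, 0, 0], "hand": 1},
])

```text
time_s: 8.88
tool_pos: [520.8, 184.4, 152.3]
eef_rot: [-0.066, 0.96, 0.018, 0.27]
contact_force: [1.0, -2.7, 0.1]
width: 57.7
finger_force: 42.8
```

```bash
python3 -c "
from h import *
gob(8)"
```

```text
t 8.88 q [ 0.21  0.05 -0.73  0.24 -0.04  0.06] pos [520.8 184.4 152.3] F [ 1.  -2.7  0.1] w 57.7 ff 42.8
  linear [ 0.0061  0.0001 -0.0085] rot [ 0.0004  0.0008 -0.0021]
  h 13.2 lat [-0.4  0.3 -0.2] Fax -0.3 M [-0.68  0.04 -0.43]
```

Emit:
arm_command([
  {"linear": [0.0016, -0.002, 0.0008], "rot": [0, 0, 0], "hand": 1},
  {"linear": [0.0031, -0.0018, -0.0018], "rot": [0, 0, 0], "hand": 1},
  {"linear": [0.0046, -0.0016, -0.0044], "rot": [0, 0, 0], "hand": 1},
  {"linear": [0.0046, -0.0016, -0.0044], "rot": [0, 0, 0], "hand": 1},
])

```text
time_s: 9.22
tool_pos: [522.8, 183.8, 149.4]
eef_rot: [-0.067, 0.961, 0.018, 0.269]
contact_force: [0.7, -0.9, -0.2]
width: 57.8
finger_force: 42.4
```

```bash
python3 -c "
from h import *
gob(5)"
```

```text
t 9.22 q [ 0.21  0.06 -0.73  0.23 -0.04  0.06] pos [522.8 183.8 149.4] F [ 0.7 -0.9 -0.2] w 57.8 ff 42.4
  linear [ 0.0053  0.0018 -0.0078] rot [ 0.0002  0.     -0.0024]
  h 9.8 lat [-0.2 -0.5 -0.2] Fax -0.5 M [-0.31  0.24 -0.21]
```

Emit:
arm_command([
  {"linear": [0.0013, -0.0005, -0.0016], "rot": [0, 0, 0], "hand": 1},
  {"linear": [0.0023, -0.0005, -0.0033], "rot": [0, 0, 0], "hand": 1},
  {"linear": [0.0034, -0.0005, -0.0049], "rot": [0, 0, 0], "hand": 1},
  {"linear": [0.0034, -0.0005, -0.0049], "rot": [0, 0, 0], "hand": 1},
])

```text
time_s: 9.55
tool_pos: [524.5, 183.7, 147.1]
eef_rot: [-0.067, 0.961, 0.019, 0.269]
contact_force: [-3.1, 1.9, 4.9]
width: 57.5
finger_force: 42.3
```

```bash
python3 -c "
from h import *
gob(5)"
```

```text
t 9.55 q [ 0.21  0.06 -0.74  0.23 -0.04  0.06] pos [524.5 183.7 147.1] F [-3.1  1.9  4.9] w 57.5 ff 42.3
  linear [ 0.0019  0.0018 -0.0032] rot [-0.      0.0001 -0.0027]
  h 6.9 lat [ 0.  -0.8 -0.1] Fax 5.6 M [0.13 0.42 0.02]
```

Emit:
arm_command([
  {"linear": [0.001, 0.0002, -0.0017], "rot": [0, 0, 0], "hand": 1},
  {"linear": [0.0021, 0.0003, -0.0034], "rot": [0, 0, 0], "hand": 1},
  {"linear": [0.0031, 0.0004, -0.0051], "rot": [0, 0, 0], "hand": 1},
  {"linear": [0.0041, 0.0005, -0.0068], "rot": [0, 0, 0], "hand": 1},
  {"linear": [0.0041, 0.0005, -0.0068], "rot": [0, 0, 0], "hand": 1},
])

```text
time_s: 9.97
tool_pos: [526.5, 184.0, 143.8]
eef_rot: [-0.067, 0.961, 0.019, 0.269]
contact_force: [-5.0, 1.5, 7.6]
width: 57.6
finger_force: 42.2
```

```bash
python3 -c "
from h import *
gob(2.5)"
```

```text
t 9.97 q [ 0.21  0.07 -0.74  0.22 -0.04  0.06] pos [526.5 184.  143.8] F [-5.   1.5  7.6] w 57.6 ff 42.2
  linear [ 0.0004  0.0016 -0.0009] rot [-0.      0.0002 -0.0027]
  h 3.1 lat [ 0.1 -0.8 -0. ] Fax 9.0 M [0.1  0.55 0.02]
```

Emit:
arm_command([
  {"linear": [-0.002, -0.0002, 0.0034], "rot": [0, 0, 0], "hand": 1},
  {"linear": [-0.0038, -0.0004, 0.0063], "rot": [0, 0, 0], "hand": 1},
  {"linear": [-0.0038, -0.0004, 0.0063], "rot": [0, 0, 0], "hand": -1},
  {"linear": [-0.0038, -0.0004, 0.0063], "rot": [0, 0, 0], "hand": -1},
  {"linear": [-0.0038, -0.0004, 0.0063], "rot": [0, 0, 0], "hand": -1},
])

```text
time_s: 10.38
tool_pos: [524.5, 183.5, 146.5]
eef_rot: [-0.067, 0.961, 0.018, 0.269]
contact_force: [-0.0, -0.3, 0.4]
width: 85.5
finger_force: 0.0
```

Emit:
arm_command([
  {"linear": [0, 0, 0], "rot": [0, 0, 0], "hand": -1},
  {"linear": [-0.01, -0.0014, 0.0171], "rot": [0, 0, 0], "hand": -1},
  {"linear": [-0.0309, -0.0042, 0.0513], "rot": [0, 0, 0], "hand": -1},
  {"linear": [-0.0618, -0.0084, 0.1025], "rot": [0, 0, 0], "hand": -1},
  {"linear": [-0.1, -0.0139, 0.18], "rot": [0, 0, 0], "hand": -1},
])

```text
time_s: 10.8
tool_pos: [473.7, 176.3, 233.6]
eef_rot: [-0.066, 0.961, 0.018, 0.267]
contact_force: [0.4, 0.1, -0.1]
width: 85.4
finger_force: 0.0
```

Emit:
arm_command([
  {"linear": [-0.04, -0.0, 0.08], "rot": [0, 0, 0], "hand": -1},
  {"linear": [-0.05, -0.06, 0.15], "rot": [0.05, 0.1, -0.2], "hand": -1},
  {"linear": [-0.05, -0.12, 0.15], "rot": [0.05, 0.12, -0.3], "hand": -1},
  {"linear": [-0.03, -0.18, 0.15], "rot": [0.08, 0.17, -0.354], "hand": -1},
  {"linear": [-0.02, -0.24, 0.15], "rot": [0.08, 0.17, -0.354], "hand": -1},
])

```text
time_s: 11.22
tool_pos: [465.5, 55.7, 311.8]
eef_rot: [0.16, 0.972, 0.013, 0.17]
contact_force: [0.7, 0.4, -0.9]
width: 85.2
finger_force: 0.0
```

```bash
python3 -c "
from h import *
go((626,-222,190),tool([0,0,1],33.5)); 
a=A
overlay('pics/w1.png',[],{'side':(240,105,80,100),'top':(175,195,80,100)})
b={c:cams.get_image(c) for c in M}
print([(c,[(round(d['conf'],2),np.round(d['box'],1).tolist()) for d in cams.look_for(c,'cup_blue')]) for c in M])
p=mask(b['top'],'blue',(417,193,30,36)); q=mask(b['side'],'blue',(338,291,31,44)); print(p.min(0),p.max(0),q.min(0),q.max(0))"
```

```text
t 11.22 q [-0.05 -0.09 -0.3   1.02 -0.01  0.28] pos [465.5  55.7 311.8] F [ 0.7  0.4 -0.9] w 85.2 ff 0.0
  linear [ 0.3211 -0.5554 -0.2436] rot [ 0.0906  0.2031 -0.4155]
[('side', [(0.87, [339.6, 291.6, 31.0, 44.4]), (0.85, [391.6, 275.6, 22.6, 30.1]), (0.33, [289.6, 159.6, 23.1, 19.9])]), ('top', [(0.89, [416.4, 192.8, 30.1, 33.1]), (0.72, [193.4, 214.8, 143.7, 91.3]), (0.64, [389.3, 142.4, 24.0, 21.9])])]
[400.625 175.625] [431.875 205.875] [323.875 270.125] [351.875 294.375]
```

View pics/w1.png

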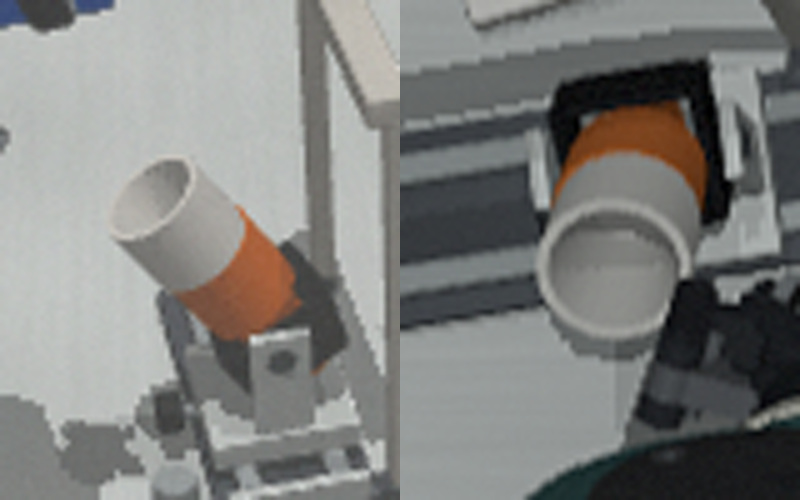

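The white cup sits flush on the orange rim in both views, and the blue cup has not moved. I go on to the blue cup.

Emit:
arm_command([
  {"linear": [0.05, -0.08, 0], "rot": [0.09, 0.203, -0.416], "hand": -1},
  {"linear": [0.09, -0.16, 0], "rot": [0.09, 0.203, -0.416], "hand": -1},
  {"linear": [0.13, -0.23, -0.02], "rot": [0.09, 0.203, -0.416], "hand": -1},
  {"linear": [0.17, -0.3, -0.04], "rot": [0.09, 0.203, -0.416], "hand": -1},
  {"linear": [0.21, -0.37, -0.07], "rot": [0.09, 0.203, -0.416], "hand": -1},
])

```text
time_s: 11.93
tool_pos: [566.8, -121.1, 278.9]
eef_rot: [0.427, 0.904, 0.002, 0.027]
contact_force: [0.8, 1.6, 0.7]
width: 85.5
finger_force: 0.0
```

```bash
python3 -c "
from h import *
go((626.4,-222.3,160),tool([0,0,1],33.5))"
```

```text
t 11.93 q [-0.35  0.31  0.15  1.35 -0.    0.53] pos [ 566.8 -121.1  278.9] F [0.8 1.6 0.7] w 85.5 ff 0.0
  linear [ 0.1192 -0.2024 -0.2379] rot [ 0.0145  0.0315 -0.0658]
```

Emit:
arm_command([
  {"linear": [0.04, -0.067, -0.02], "rot": [0.0145, 0.0315, -0.066], "hand": -1},
  {"linear": [0.08, -0.135, -0.06], "rot": [0.0145, 0.0315, -0.066], "hand": -1},
  {"linear": [0.119, -0.2024, -0.12], "rot": [0.0145, 0.0315, -0.066], "hand": -1},
  {"linear": [0.119, -0.2024, -0.18], "rot": [0.0145, 0.0315, -0.066], "hand": -1},
  {"linear": [0.119, -0.2024, -0.23], "rot": [0.0145, 0.0315, -0.066], "hand": -1},
])

```text
time_s: 12.35
tool_pos: [626.0, -222.5, 159.7]
eef_rot: [0.472, 0.882, -0.0, -0.001]
contact_force: [0.1, 0.6, -0.6]
width: 85.5
finger_force: 0.0
```

Emit:
arm_command([
  {"linear": [0, 0, 0], "rot": [0, 0, 0], "hand": -1},
  {"linear": [0, 0, 0], "rot": [0, 0, 0], "hand": -1},
])

```text
time_s: 12.52
tool_pos: [625.0, -220.3, 163.3]
eef_rot: [0.471, 0.882, -0.0, -0.001]
contact_force: [-0.3, 0.2, 1.1]
width: 85.2
finger_force: 0.0
```

```bash
python3 -c "
from h import *
go((626.4,-222.3,75),tool([0,0,1],33.5))"
```

```text
t 12.52 q [-0.46  0.53  0.19  1.24  0.    0.52] pos [ 625.  -220.3  163.3] F [-0.3  0.2  1.1] w 85.2 ff 0.0
  linear [ 0.0029 -0.004  -0.1766] rot [-0.0006 -0.001  -0.0027]
```

Emit:
arm_command([
  {"linear": [0.0029, -0.004, -0.06], "rot": [0, -0.001, -0.003], "hand": -1},
  {"linear": [0.0029, -0.004, -0.12], "rot": [0, -0.001, -0.003], "hand": -1},
  {"linear": [0.0029, -0.004, -0.16], "rot": [0, -0.001, -0.003], "hand": -1},
  {"linear": [0.0029, -0.004, -0.176], "rot": [0, -0.001, -0.003], "hand": -1},
  {"linear": [0.0029, -0.004, -0.176], "rot": [0, -0.001, -0.003], "hand": -1},
])

```text
time_s: 12.93
tool_pos: [627.0, -223.0, 76.1]
eef_rot: [0.474, 0.881, 0.0, 0.001]
contact_force: [0.5, 0.4, 0.1]
width: 85.4
finger_force: 0.0
```

Emit:
arm_command([
  {"linear": [0, 0, 0], "rot": [0, 0, 0], "hand": 1},
  {"linear": [0, 0, 0], "rot": [0, 0, 0], "hand": 1},
  {"linear": [0, 0, 0], "rot": [0, 0, 0], "hand": 1},
  {"linear": [0, 0, 0], "rot": [0, 0, 0], "hand": 1},
  {"linear": [0, 0, 0], "rot": [0, 0, 0], "hand": 1},
])

```text
time_s: 13.35
tool_pos: [628.1, -224.3, 78.0]
eef_rot: [0.474, 0.88, 0.0, 0.003]
contact_force: [-0.8, 1.8, 9.5]
width: 58.1
finger_force: 41.6
```

Emit:
arm_command([
  {"linear": [0, 0, 0], "rot": [0, 0, 0], "hand": 1},
  {"linear": [0, 0, 0], "rot": [0, 0, 0], "hand": 1},
])

```text
time_s: 13.52
tool_pos: [628.1, -224.3, 78.0]
eef_rot: [0.474, 0.88, 0.0, 0.003]
contact_force: [0.4, 0.1, 9.6]
width: 58.5
finger_force: 41.6
```

Emit:
arm_command([
  {"linear": [0, 0, 0.04], "rot": [0, 0, 0], "hand": 1},
  {"linear": [0, 0, 0.1], "rot": [0, 0, 0], "hand": 1},
  {"linear": [0, 0, 0.18], "rot": [0, 0, 0], "hand": 1},
  {"linear": [0, 0, 0.26], "rot": [0, 0, 0], "hand": 1},
  {"linear": [0, 0, 0.34], "rot": [0, 0, 0], "hand": 1},
])

```text
time_s: 13.93
tool_pos: [626.5, -223.6, 248.9]
eef_rot: [0.474, 0.88, 0.0, 0.002]
contact_force: [0.5, -1.3, -0.7]
width: 57.6
finger_force: 43.5
```

Emit:
arm_command([
  {"linear": [-0.03, 0.05, 0.06], "rot": [0, 0, 0], "hand": 1},
  {"linear": [-0.07, 0.12, 0.1], "rot": [0, 0, 0.05], "hand": 1},
  {"linear": [-0.11, 0.19, 0.14], "rot": [-0.03, -0.07, 0.15], "hand": 1},
  {"linear": [-0.15, 0.26, 0.14], "rot": [-0.05, -0.1, 0.2], "hand": 1},
  {"linear": [-0.19, 0.33, 0.14], "rot": [-0.06, -0.13, 0.25], "hand": 1},
])

```text
time_s: 14.35
tool_pos: [533.2, -60.7, 317.9]
eef_rot: [0.293, 0.949, 0.007, 0.113]
contact_force: [1.0, 0.3, 0.7]
width: 57.9
finger_force: 43.5
```

```bash
python3 -c "
from h import *
go((470,60,325),RT); print(RIM+160*A, RIM+130*A); gob(160)"
```

```text
t 14.35 q [-0.27  0.11 -0.05  1.19  0.01  0.33] pos [533.2 -60.7 317.9] F [1.  0.3 0.7] w 57.9 ff 43.5
  linear [-0.1265  0.2413  0.0142] rot [-0.0991 -0.2001  0.4486]
[445.62644611 173.86265855 277.91341282] [461.07148747 175.95091007 252.27964792]
t 14.35 q [-0.27  0.11 -0.05  1.19  0.01  0.33] pos [533.2 -60.7 317.9] F [1.  0.3 0.7] w 57.9 ff 43.5
  linear [-0.1752  0.4691 -0.0799] rot [-0.0991 -0.2001  0.4486]
  h 165.4 lat [  90.4 -234.2   35.4] Fax 0.1 M [0.1  0.2  0.02]
```

Emit:
arm_command([
  {"linear": [-0.06, 0.06, 0.02], "rot": [-0.1, -0.2, 0.449], "hand": 1},
  {"linear": [-0.12, 0.12, 0.02], "rot": [-0.1, -0.2, 0.449], "hand": 1},
  {"linear": [-0.17, 0.18, 0.02], "rot": [-0.1, -0.2, 0.449], "hand": 1},
  {"linear": [-0.175, 0.25, 0.02], "rot": [-0.1, -0.2, 0.449], "hand": 1},
  {"linear": [-0.175, 0.32, 0], "rot": [-0.1, -0.2, 0.449], "hand": 1},
])

```text
time_s: 14.77
tool_pos: [444.9, 99.3, 319.1]
eef_rot: [0.01, 0.971, 0.015, 0.24]
contact_force: [2.1, -0.2, -0.4]
width: 58.2
finger_force: 43.6
```

```bash
python3 -c "
from h import *
gob(160)"
```

```text
t 14.77 q [ 0.04 -0.21 -0.44  0.86  0.01  0.06] pos [444.9  99.3 319.1] F [ 2.1 -0.2 -0.4] w 58.2 ff 43.6
  linear [ 0.0014  0.1491 -0.0823] rot [-0.0191 -0.0402  0.0931]
  h 200.7 lat [ 20.3 -71.7   6.4] Fax -1.4 M [-0.08  0.4  -0.03]
```

Emit:
arm_command([
  {"linear": [0.001, 0.07, -0.02], "rot": [-0.019, -0.04, 0.093], "hand": 1},
  {"linear": [0.001, 0.12, -0.05], "rot": [-0.019, -0.04, 0.093], "hand": 1},
  {"linear": [0.001, 0.148, -0.082], "rot": [-0.019, -0.04, 0.093], "hand": 1},
  {"linear": [0.001, 0.148, -0.082], "rot": [-0.019, -0.04, 0.093], "hand": 1},
  {"linear": [0.001, 0.148, -0.082], "rot": [-0.019, -0.04, 0.093], "hand": 1},
])

```text
time_s: 15.18
tool_pos: [446.0, 172.7, 274.9]
eef_rot: [-0.063, 0.962, 0.018, 0.265]
contact_force: [-0.0, 0.2, -0.4]
width: 57.9
finger_force: 43.7
```

Emit:
arm_command([
  {"linear": [0, 0, 0], "rot": [0, 0, 0], "hand": 1},
  {"linear": [0, 0, 0], "rot": [0, 0, 0], "hand": 1},
])

```text
time_s: 15.35
tool_pos: [447.3, 171.5, 275.8]
eef_rot: [-0.062, 0.962, 0.018, 0.266]
contact_force: [0.6, -0.2, -1.4]
width: 58.1
finger_force: 43.7
```

```bash
python3 -c "
from h import *
gob(120)
o=arm.get_obs(); R=Ro.from_quat(o['eef_rot']).as_matrix(); a=-R[:,2]; d=np.array([0,-.8,0])
overlay('pics/ov3.png',[(o['tool_pos']-68.5*a,a,CUP,(0,0,255)),(RIM+d-60*A,A,CUP[:2],(255,255,0))],{'side':(225,75,88,110),'top':(175,195,88,110)})"
```

```text
t 15.35 q [ 0.22 -0.18 -0.56  0.65 -0.05  0.08] pos [447.3 171.5 275.8] F [ 0.6 -0.2 -1.4] w 58.1 ff 43.7
  linear [ 0.0379  0.0103 -0.0642] rot [-0.0002 -0.0047  0.0038]
  h 157.5 lat [ 0.4 -2.5  0. ] Fax -1.5 M [-0.09  0.57  0.01]
```

View pics/ov3.png

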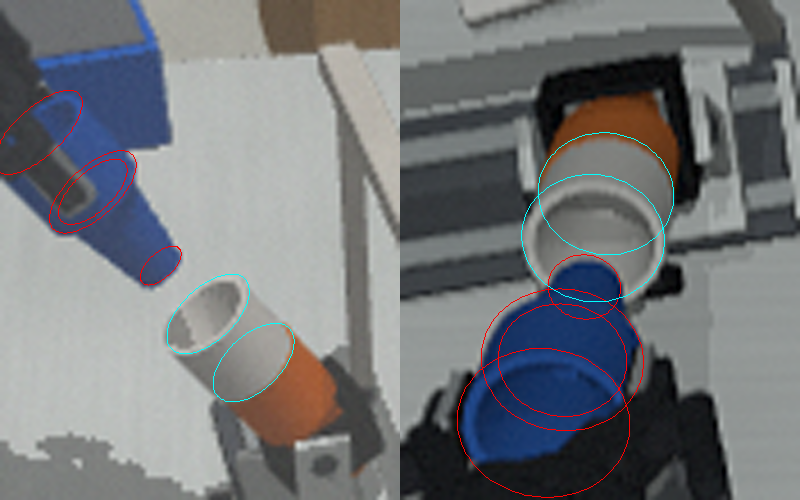

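The overlay shows the blue cup at side crop (160,265), lined up with the white mouth at (207,313) to about 1 mm. I go in.

Emit:
arm_command([
  {"linear": [0.016, 0.007, -0.027], "rot": [0, -0.005, 0.004], "hand": 1},
  {"linear": [0.032, 0.0095, -0.054], "rot": [0, -0.005, 0.004], "hand": 1},
  {"linear": [0.0533, 0.012, -0.0898], "rot": [0, -0.005, 0.004], "hand": 1},
  {"linear": [0.0533, 0.012, -0.0898], "rot": [0, -0.005, 0.004], "hand": 1},
  {"linear": [0.0533, 0.012, -0.0898], "rot": [0, -0.005, 0.004], "hand": 1},
])

```text
time_s: 15.87
tool_pos: [473.2, 177.5, 229.2]
eef_rot: [-0.065, 0.961, 0.018, 0.268]
contact_force: [-0.5, -0.4, -0.7]
width: 58.2
finger_force: 43.7
```

```bash
python3 -c "
from h import *
gob(70)"
```

```text
t 15.87 q [ 0.22 -0.11 -0.64  0.49 -0.05  0.08] pos [473.2 177.5 229.2] F [-0.5 -0.4 -0.7] w 58.2 ff 43.7
  linear [ 0.0376  0.0053 -0.0564] rot [ 0.0002 -0.0018 -0.0002]
  h 104.0 lat [-1.3 -0.3 -0.8] Fax -0.3 M [-0.11  0.59 -0.01]
```

Emit:
arm_command([
  {"linear": [0.013, 0.0018, -0.019], "rot": [0, -0.002, 0], "hand": 1},
  {"linear": [0.025, 0.0035, -0.038], "rot": [0, -0.002, 0], "hand": 1},
  {"linear": [0.0376, 0.005, -0.0564], "rot": [0, -0.002, 0], "hand": 1},
  {"linear": [0.0376, 0.005, -0.0564], "rot": [0, -0.002, 0], "hand": 1},
])

```text
time_s: 16.2
tool_pos: [492.4, 180.3, 201.2]
eef_rot: [-0.065, 0.961, 0.018, 0.27]
contact_force: [-1.6, 0.5, -1.1]
width: 58.4
finger_force: 43.7
```

```bash
python3 -c "
from h import *
gob(60)"
```

```text
t 16.2 q [ 0.22 -0.05 -0.68  0.4  -0.04  0.07] pos [492.4 180.3 201.2] F [-1.6  0.5 -1.1] w 58.4 ff 43.7
  linear [ 0.0095  0.001  -0.0175] rot [ 0.0001  0.0009 -0.0005]
  h 70.0 lat [0.4 0.2 0.2] Fax -0.2 M [-0.1   0.67 -0.03]
```

Emit:
arm_command([
  {"linear": [0.0035, 0.0, -0.0068], "rot": [0, 0.001, 0], "hand": 1},
  {"linear": [0.0077, 0.0003, -0.0139], "rot": [0, 0.001, 0], "hand": 1},
  {"linear": [0.0077, 0.0003, -0.0139], "rot": [0, 0.001, 0], "hand": 1},
])

```text
time_s: 16.45
tool_pos: [496.0, 180.7, 194.6]
eef_rot: [-0.065, 0.961, 0.018, 0.269]
contact_force: [-0.4, -0.2, -0.9]
width: 58.1
finger_force: 43.7
```

```bash
python3 -c "
from h import *
gob(57)"
```

```text
t 16.45 q [ 0.22 -0.04 -0.69  0.38 -0.04  0.07] pos [496.  180.7 194.6] F [-0.4 -0.2 -0.9] w 58.1 ff 43.7
  linear [ 0.0052  0.0007 -0.0094] rot [-0.0001  0.0004 -0.0008]
  h 62.4 lat [0.2 0.  0.1] Fax -0.6 M [-0.02  0.58  0.02]
```

No lateral load so far. Next 5.4 mm, slowly.

Emit:
arm_command([
  {"linear": [0.0018, 0.0002, -0.0032], "rot": [0, 0, 0], "hand": 1},
  {"linear": [0.0035, 0.0004, -0.0063], "rot": [0, 0, 0], "hand": 1},
  {"linear": [0.0052, 0.0006, -0.0094], "rot": [0, 0, 0], "hand": 1},
  {"linear": [0.0052, 0.0006, -0.0094], "rot": [0, 0, 0], "hand": 1},
])

```text
time_s: 16.78
tool_pos: [498.5, 181.0, 189.4]
eef_rot: [-0.065, 0.961, 0.018, 0.269]
contact_force: [0.2, -0.2, -1.7]
width: 57.8
finger_force: 43.7
```

```bash
python3 -c "
from h import *
gob(54)"
```

```text
t 16.78 q [ 0.22 -0.03 -0.69  0.36 -0.04  0.07] pos [498.5 181.  189.4] F [ 0.2 -0.2 -1.7] w 57.8 ff 43.7
  linear [ 0.0034  0.0004 -0.0042] rot [ 0.      0.     -0.0009]
  h 56.7 lat [-0.3 -0.  -0.2] Fax -1.5 M [-0.05  0.58 -0.02]
```

Emit:
arm_command([
  {"linear": [0.0013, 0.0001, -0.0014], "rot": [0, 0, 0], "hand": 1},
  {"linear": [0.0024, 0.0003, -0.0028], "rot": [0, 0, 0], "hand": 1},
  {"linear": [0.0034, 0.0004, -0.0043], "rot": [0, 0, 0], "hand": 1},
  {"linear": [0.0034, 0.0004, -0.0043], "rot": [0, 0, 0], "hand": 1},
])

```text
time_s: 17.12
tool_pos: [500.2, 181.3, 187.5]
eef_rot: [-0.065, 0.961, 0.018, 0.269]
contact_force: [-2.2, 0.6, 2.4]
width: 58.4
finger_force: 44.1
```

```bash
python3 -c "
from h import *
gob(52)"
```

```text
t 17.12 q [ 0.22 -0.02 -0.69  0.35 -0.04  0.07] pos [500.2 181.3 187.5] F [-2.2  0.6  2.4] w 58.4 ff 44.1
  linear [ 0.002   0.0002 -0.0037] rot [-0.0001  0.0002 -0.001 ]
  h 54.1 lat [0.1 0.1 0.1] Fax 3.1 M [0.04 0.69 0.06]
```

Emit:
arm_command([
  {"linear": [0.001, 0.0001, -0.0017], "rot": [0, 0, 0], "hand": 1},
  {"linear": [0.0021, 0.0003, -0.0034], "rot": [0, 0, 0], "hand": 1},
  {"linear": [0.0031, 0.0004, -0.0051], "rot": [0, 0, 0], "hand": 1},
  {"linear": [0.0041, 0.0005, -0.0068], "rot": [0, 0, 0], "hand": 1},
  {"linear": [0.0041, 0.0005, -0.0068], "rot": [0, 0, 0], "hand": 1},
])

```text
time_s: 17.53
tool_pos: [502.3, 181.6, 184.0]
eef_rot: [-0.065, 0.961, 0.018, 0.269]
contact_force: [-5.8, 0.5, 5.5]
width: 57.8
finger_force: 44.4
```

```bash
python3 -c "
from h import *
gob(49)"
```

```text
t 17.53 q [ 0.22 -0.02 -0.7   0.34 -0.04  0.07] pos [502.3 181.6 184. ] F [-5.8  0.5  5.5] w 57.8 ff 44.4
  linear [ 0.0009  0.     -0.0019] rot [-0.0001  0.0002 -0.001 ]
  h 50.1 lat [0.1 0.1 0.1] Fax 7.7 M [0.19 0.71 0.23]
```

Emit:
arm_command([
  {"linear": [0.0012, 0.0001, -0.002], "rot": [0, 0, 0], "hand": 1},
  {"linear": [0.0012, 0.0001, -0.002], "rot": [0, 0, 0], "hand": 1},
  {"linear": [0.0012, 0.0001, -0.002], "rot": [0, 0, 0], "hand": 1},
])

```text
time_s: 17.78
tool_pos: [502.9, 181.6, 183.2]
eef_rot: [-0.065, 0.961, 0.018, 0.269]
contact_force: [-5.9, -0.1, 5.2]
width: 58.1
finger_force: 44.5
```

```bash
python3 -c "
from h import *
gob(49)"
```

```text
t 17.78 q [ 0.22 -0.01 -0.7   0.34 -0.04  0.07] pos [502.9 181.6 183.2] F [-5.9 -0.1  5.2] w 58.1 ff 44.5
  linear [-0.0003 -0.0001 -0.0002] rot [-0.0002  0.0003 -0.001 ]
  h 49.0 lat [0.1 0.1 0.1] Fax 7.5 M [0.22 0.91 0.22]
```

About 5 mm of give at 7.6 N. I ease back, let go and retreat.

Emit:
arm_command([
  {"linear": [-0.0021, -0.0003, 0.0034], "rot": [0, 0, 0], "hand": 1},
  {"linear": [-0.0041, -0.0005, 0.0068], "rot": [0, 0, 0], "hand": 1},
  {"linear": [-0.0041, -0.0005, 0.0068], "rot": [0, 0, 0], "hand": -1},
  {"linear": [-0.0041, -0.0005, 0.0068], "rot": [0, 0, 0], "hand": -1},
  {"linear": [-0.0041, -0.0005, 0.0068], "rot": [0, 0, 0], "hand": -1},
])

```text
time_s: 18.2
tool_pos: [501.0, 181.2, 186.5]
eef_rot: [-0.065, 0.961, 0.018, 0.269]
contact_force: [0.6, 0.1, 0.1]
width: 85.6
finger_force: 0.0
```

Emit:
arm_command([
  {"linear": [0, 0, 0], "rot": [0, 0, 0], "hand": -1},
  {"linear": [-0.01, -0.0014, 0.0171], "rot": [0, 0, 0], "hand": -1},
  {"linear": [-0.0309, -0.0042, 0.0513], "rot": [0, 0, 0], "hand": -1},
  {"linear": [-0.0618, -0.0084, 0.1025], "rot": [0, 0, 0], "hand": -1},
  {"linear": [-0.1, -0.0139, 0.18], "rot": [0, 0, 0], "hand": -1},
])

```text
time_s: 18.62
tool_pos: [450.1, 174.0, 273.5]
eef_rot: [-0.065, 0.961, 0.018, 0.267]
contact_force: [1.1, -0.1, 1.0]
width: 86.0
finger_force: 0.0
```

Emit:
arm_command([
  {"linear": [-0.02, -0.06, 0.06], "rot": [0, 0, 0], "hand": -1},
  {"linear": [-0.02, -0.12, 0.08], "rot": [0, 0, 0], "hand": -1},
  {"linear": [-0.02, -0.18, 0.08], "rot": [0, 0, 0], "hand": -1},
  {"linear": [-0.02, -0.24, 0.08], "rot": [0, 0, 0], "hand": -1},
  {"linear": [-0.02, -0.24, 0.08], "rot": [0, 0, 0], "hand": -1},
])

```text
time_s: 19.03
tool_pos: [441.9, 49.7, 315.5]
eef_rot: [-0.062, 0.961, 0.017, 0.27]
contact_force: [0.2, -0.5, -0.3]
width: 85.4
finger_force: 0.0
```

```bash
python3 -c "
from h import *
gob(49); d=np.array([0,-.5,0])
overlay('pics/fin.png',[(RIM+d-15*A,A,CUP[:2],(0,0,255)),(RIM+d-60*A,A,CUP[:2],(255,255,0)),(RIM-105*A,A,CUP[:1],(0,255,0))],{'side':(225,75,88,110),'top':(175,195,88,110)})"
```

```text
t 19.03 q [-0.17 -0.27 -0.52  0.8   0.15 -0.26] pos [441.9  49.7 315.5] F [ 0.2 -0.5 -0.3] w 85.4 ff 0.0
  linear [ 0.1218  0.2638 -0.2648] rot [0.0007 0.0008 0.0031]
  h 202.7 lat [  18.2 -121.2    1.1] Fax -0.3 M [-0.05  0.41  0.03]
```

View pics/fin.png

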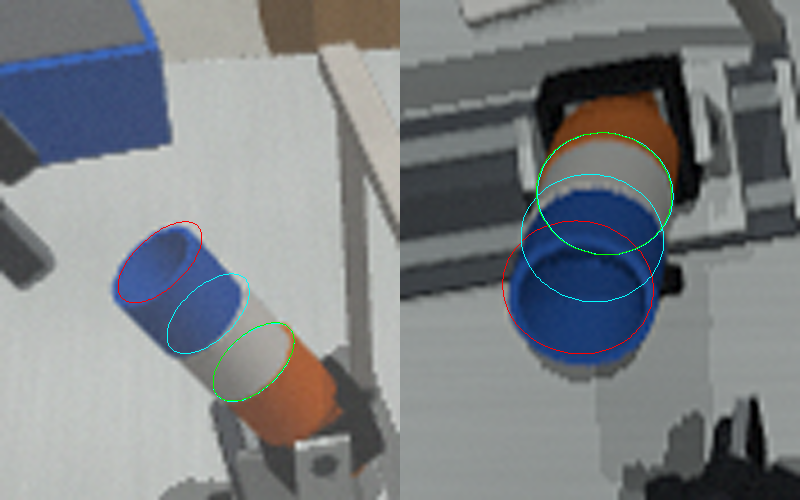

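The final view shows blue, white and orange bands stacked, each 45 mm band proud and the joints on the predicted rings at side crop (207,313) and (253,362). The gripper is clear.

```bash
python3 -c "
from cell import arm
print(arm.hand_in())"
```

```text
the job is handed in; nothing more can be done
None
```

The white cup is nested in the orange cup and the blue cup in the white one. Each was pushed about 5 mm, judged from tool force and travel, then released. I handed the job in at about 19 s with the gripper clear; the punch stand, nut holder and pin gauge were never handled, though I didn't check them individually at the end.

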